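# Gauge and peel the stuck paint tray, show it over the light pad

## Task

Push the height gauge down until its foot rests on the rim of the top paint tray, keep it there for a moment, and let it spring back. Then peel that top tray, which dried paint holds to the stack, by lifting it at the corner with the upright lug so that it tips up while the opposite corner is still in the nest; the rest of the stack stays where it is. Finish while holding the tray by its lug: keep it still and level, centred over the light pad and about 15 cm above it, without letting go and without disturbing the pot, the tape or the tile.

Things in the scene. Friction and masses are not known exactly. Their poses are not given: they have to be found in the camera images.
- cover: Top tray, bare formed steel, about 0.2 kg: floor 130 x 90 mm, walls sloping out at 30 degrees, rim flange 170 x 130 mm, 12 wide, 3 thick. Origin: centre of the floor's underside; x along the 170 side, z up; rim top at z = 17 mm; upright lug at the (+x, +y) corner. Seated, it is nested 14 mm deep with 2 to 3 mm side play, its rim 7 mm above the next rim, its origin 40 mm above the stack's.
- lug (a point): Grip point in the lug, 20 mm above the rim top, at (76, 56, 37) mm in the tray's frame, same axes. The lug is an upright steel block 9 mm thick, 26 long, up to 28 mm above the rim. Its length lies along the tray's diagonal (36.4 degrees from +x towards +y): fingers closing at right angles to that (126.4 degrees) pinch its 9 mm. Clear beside and above.
- far_corner (a point): Outer corner of the top tray's rim diagonally across from the lug, at (-85, -65, 15.5) mm in the tray's frame: the corner about which the tray tips when it is peeled.
- stack: Rest of the stack: four nested trays of the same outline stuck together, no lug, loose, 1.0 to 1.2 kg, between 6 mm locating strips. Origin: centre of its underside; axes as the top tray's. Four paint crusts (hard black 12 mm lumps, one mid-side each, tops 10 mm above the top rim) hook over that rim; each holds 2 to 3 N and slips off sideways once the rim beside it rises about 4 mm.
- jig: Fixed plywood board 270 x 200 x 8 mm with a gauge column. Origin on the table; stack centre at (20, 0, 8) mm, seated top rim at z = 65 mm. Grey column 26 x 34 mm at (-112, -30), up to z = 136; from it an arm 18 wide at z = 118 to 136 mm reaches towards +x to x = -47, overhanging the tray's -x rim by 18 mm: draw the peeled tray out towards the lug side before raising it.
- gauge_travel (a joint): Travel of the gauge rod, m: 0 = up (sprung), grows downwards, at most 0.055. Its foot reaches the rim of the seated top tray at 0.040. The spring pushes up with about 2 N at 0 and 3.6 N at 0.040.
- gauge_top (a point): Centre of the top face of the gauge's round black push knob (26 mm across, 14 mm tall) at (-59, -30) mm in the jig's frame, 200 mm above the table when up, 160 mm when the foot rests on the tray; pushed straight down with closed fingers.
- gauge: Sliding gauge rod with a round steel foot, 11 mm across, at its lower end and the push knob on top. Origin: centre of the foot's underside; 105 mm above the table when up.
- light_pad: Fixed flat light pad, 200 x 160 x 8 mm, grey frame with a white panel. Origin: centre of its underside, on the table.
- pot: Bystander: open grey plastic pot, 72 mm across, 70 mm tall, origin at its base centre.
- tape_roll: Bystander: roll of paper tape lying flat, 68 mm across, 22 mm tall, origin at its base centre.
- tile: Bystander: loose painted tile, black, 60 x 60 x 9 mm, origin at its base centre.
Things that resemble listed ones, but are neither listed nor needed, are in the scene too. Leave any blue look-alike of the cover alone.

How it is judged:
By the outcome, as a careful person would: the job done as asked, in the order asked, and still so for the second after the job is handed in, while the arm keeps its last pose, push and grip.
It also fails if it takes over 62 s, if anything falls off the work surface, if the arm or the gripper's body presses on something with over 40 N, if the wrist force passes 120 N, or if a joint passes its speed limit or range.

## Robot

A 6-joint arm with a two-finger parallel gripper is mounted at the origin on the work surface. World frame = base frame: x ahead of the robot, y to its left, z up, the work surface at z = 0. Lengths are in mm, angles in rad, forces in N, time in s.
With the tool pointing down it reaches from about 400 to 925 mm from the base axis. Payload 12.5 kg.
Tool frame: the origin (TCP) lies between the finger pads; the fingertips stand 19 mm ahead of it and the grasp point (between the pads) is the TCP (env.nose_length is the distance from the TCP to the fingertips, in mm); z points along the fingers, y is the line along which they close (so a half turn about z gives the same grasp; the last joint's range is limited). The gripper opens to 95 mm and grips with 3 to 60 N. Pads are 20 mm wide; open, the fingers measure 119 mm over their backs; the gripper's body (75 mm by 180 mm) begins 59 mm behind the grasp point.
Start: joints at [1.017, 0.491, 1.559, -0, 1.092, -0.106], TCP at [270.6, 563.4, 233.661] pointing down, gripper open.
Joint ranges: [-3.1, 3.1], [-0.84, 2.19], [0.05, 2.79], [-1.13, 4.28], [0.06, 2.93], [-2.69, 2.69]. Speed limits (rad/s): [2.22, 2.22, 2.79, 3.14, 3.14, 3.14].

## Interface

Orientations are given as [roll, pitch, yaw] about the fixed x, y, z axes, in that order (R = Rz(yaw) Ry(pitch) Rx(roll)).
In Python, from cell import env gives the robot as it stands. The module is installed in compiled form; this text tells all that it offers.
- The arm moves only by the tool drive_tool, never from a script. Its argument "rows" is a list that holds one entry, the list of rows, each a list of 7 numbers: the shift along the tool's x, y, z scaled (see below), then the turn, a rotation vector about the tool's x, y, z scaled (see below), then the opening, from 0 (shut) to 1 (fully open). In form: [[[tx, ty, tz, ax, ay, az, jaw], ...]]. A call has 1 to 5 rows; each row shifts and turns the commanded pose from where the row before left it, along the tool's axes as they then stand; what a row does not reach is not made up. The controller multiplies each number of a shift by 250 mm and each number of a turn by 180 degrees. A row lasts 1/8 s, in which the tool goes at most 62.5 mm and 10.7 degrees, less where a joint would pass 70% of its speed; a pose out of reach is approached as far as the arm can. A call with a number of a shift or a turn outside -1 to 1 is refused whole. A call with a gripper value outside its range is refused whole. The fingers move at their own pace and stop on an object; the grip force is fixed at half the most. Time passes only in rows, so rows that do not move let the fingers close. It gives the time, the measured TCP pose, the force, the opening and the grip force at its end, in the units of the state.
- env.state(): the state, without advancing time (a new reading comes with each control period).
- env.read_camera(name): name is "scene" or "side" or "wrist"; returns a dict with "color" (400x640x3 uint8, blue, green, red), "camera_matrix" (3x3 intrinsics, pixels), "pose" (4x4, takes a point from camera to world coordinates). Camera axes: x right, y up, looking along -z (the intrinsics and any distortion apply to the point x, -y, -z); pixel columns grow to the right and rows downward; lengths in mm; the calibration is good to about 2 mm. A picture is of the moment at which its call begins. There is no depth.
- env.job_done(): hands the job in; it is judged then, once.
Trained networks look in a picture, given as the dict that the camera call returned (one of the last four; its "shot" number tells which), for a name from the list of things; names that differ only in an ending like _2 or _b are one class to them, and where a whole thing is asked for, a point or a joint stands for the part that bears it (a point fixed in the world has none). Each returns a list of dicts, best first, with "score" (0 to 1); they miss things now and then, are a little off and sometimes report something else, mostly with a low value. They report only what shows in the picture. A call takes as long as a camera call. They do not tell look-alikes from the thing itself.
- env.search_frame(name, picture): "at" ([x, y, z] in mm, in the coordinates of the camera as it stood for that picture, good to about 4 mm: the middle of the surface that is visible of it).
- env.place_of(name, picture): "at" ([x, y, z] in mm, in the coordinates of the camera as it stood for that picture, good to about 4 mm: a listed point, or the origin of a listed thing).
The state is a dict: "t": time; "joints": joint angles; "qvel": joint speeds; "tau": joint torques, N m; "eef_pos": TCP position; "tcp_rot": TCP orientation; "ft_force": force on the tool from outside, world axes, zero at the start; "moment": the same for the moment, N m; "opening": opening from 0.0 (shut) to 1.0 (fully open); "grip_force": force on a finger pad.
Only numpy, scipy, OpenCV 4.12 (cv2) and the standard library are available. Lean on these libraries where they do the work, as an engineer would, in place of code of your own. Each camera call takes 0.05 s, during which the arm holds its last target. There are 200 camera calls.

## Working session

There is one attempt and no reset: what is moved stays moved. The work goes in short steps, Python scripts to look and compute and a tool call to move; the robot and the scene stay as the last step left them, time stands still between calls to the robot, and variables do not carry over. Pictures are saved under pics/ and viewed, at most 10 in all, crops included, and the job is handed in when it is done.

Besides the shell and the picture viewer there is one more tool, called in YAML: its name, and indented under it one key for each argument. drive_tool: Moves the arm, as the interface text tells. Its arguments: {"type":"object","properties":{"rows":{"type":"array","items":{"type":"array","items":{"type":"array","items":{"type":"number","minimum":-1,"maximum":1}}}}},"required":["rows"]}

```bash
mkdir -p pics; cat > h.py <<'E'
import numpy as np, cv2
from cell import env
def w(pic,p): return (pic["pose"]@np.r_[p,1])[:3]
def px(pic,P):
    c=np.linalg.inv(pic["pose"])@np.r_[P,1]; q=pic["camera_matrix"]@np.array([c[0],-c[1],-c[2]]); return q[:2]/q[2]
def ray(pic,u,v,z):
    d=np.linalg.inv(pic["camera_matrix"])@np.array([u,v,1.]); d=pic["pose"][:3,:3]@np.array([d[0],-d[1],-d[2]]); o=pic["pose"][:3,3]
    return o+d*(z-o[2])/d[2]
def rep(pic,names,f="place_of"):
    for n in names:
        for r in getattr(env,f)(n,pic)[:4]:
            P=w(pic,r["at"]); print(n,round(r["score"],2),P.round(0),px(pic,P).round(0))
E
python3 - <<'E'
from h import *
for c in("scene","side"):
    p=env.read_camera(c); cv2.imwrite(f"pics/{c}0.png",p["color"]); print(c, p["pose"][:3,3].round(0))
    rep(p,["cover","lug","far_corner","stack","jig","gauge_top","gauge","light_pad","pot","tape_roll","tile"])
s=env.state();print(s["t"],s["eef_pos"],s["tcp_rot"])
E
```

```text
scene [841. 309. 899.]
cover 0.82 [ 237. -305.    3.] [321. 134.]
cover 0.78 [ 547. -154.   51.] [279. 210.]
cover 0.64 [227. 272.   3.] [475. 244.]
lug 0.79 [301. 327.  40.] [483. 270.]
lug 0.77 [ 145. -272.   37.] [349. 118.]
lug 0.74 [609. -79.  81.] [279. 237.]
far_corner 0.95 [ 467. -223.   63.] [284. 176.]
far_corner 0.94 [142. 203.  17.] [472. 207.]
far_corner 0.6 [ 345. -325.   19.] [293. 145.]
stack 0.67 [ 545. -148.    4.] [283. 220.]
stack 0.18 [ 748. -210.   -1.] [210. 253.]
jig 0.72 [762. 184.  -1.] [308. 370.]
gauge 0.61 [ 477. -194.  105.] [287. 175.]
light_pad 0.9 [537. 184.   2.] [374. 301.]
pot 0.57 [766. 183.   1.] [306. 371.]
tape_roll 0.77 [ 749. -209.    1.] [210. 253.]
tile 0.72 [768. -10.   2.] [251. 311.]
tile 0.66 [767. 183.  -1.] [306. 372.]
side [ 441. -835.  961.]
cover 0.76 [ 544. -144.   46.] [336. 261.]
cover 0.65 [ 244. -295.    2.] [219. 331.]
cover 0.65 [224. 275.  -2.] [227. 177.]
lug 0.97 [ 144. -275.   39.] [175. 319.]
lug 0.79 [297. 331.  37.] [248. 156.]
lug 0.66 [ 750. -210.    1.] [416. 287.]
lug 0.63 [614. -78.  87.] [359. 231.]
far_corner 0.94 [143. 205.  17.] [199. 188.]
far_corner 0.88 [ 470. -224.   61.] [310. 286.]
far_corner 0.58 [ 342. -322.   15.] [259. 335.]
stack 0.71 [ 544. -142.   14.] [335. 268.]
gauge_top 0.62 [ 472. -190.  200.] [309. 239.]
gauge 0.45 [ 471. -186.  109.] [309. 261.]
light_pad 0.59 [534. 186.  -0.] [321. 189.]
pot 0.83 [769. 191.   0.] [392. 184.]
tape_roll 0.55 [ 748. -214.    2.] [415. 288.]
tile 0.55 [769.  -8.  -0.] [406. 229.]
1.2 [270.61325744 563.39291889 233.66150396] [3.14148721e+00 5.26038736e-05 2.69381045e+00]
```

View pics/scene0.png

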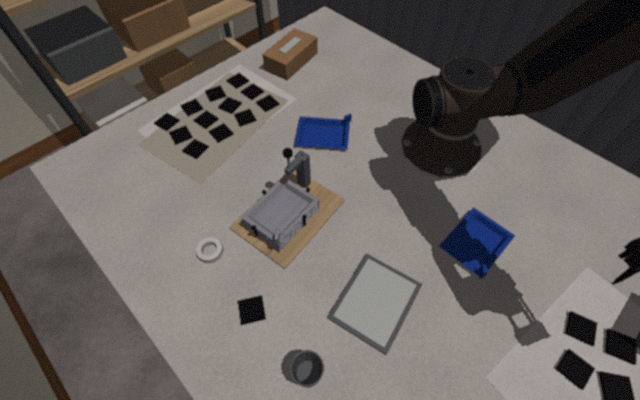

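View pics/side0.png

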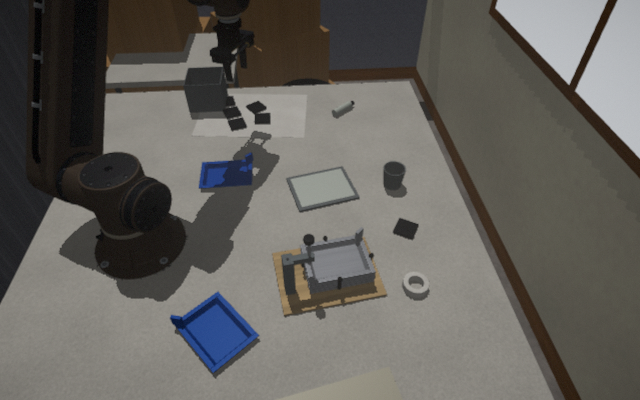

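The grey tray on the plywood jig, at pixel (283,212) in the scene picture and (336,262) in the side picture, is the cover. It sits in the stack under the gauge. The trays at (322,134) and (477,243) are blue look-alikes, to be left alone. I'll move over the jig and confirm this with the wrist camera.

```bash
cat >> h.py <<'E'
from scipy.spatial.transform import Rotation as Ro
def Rt(rpy): return Ro.from_euler("xyz",rpy)
def plan(tgts,p=None,R=None,jaw=1.0):
    "tgts: (pos, Rotation, nrows); prints rows"
    s=env.state(); p=np.array(s["eef_pos"]) if p is None else np.array(p,float); R=Rt(s["tcp_rot"]) if R is None else R
    for q,Q,n in tgts:
        q=np.array(q,float); rv=(R.inv()*Q).as_rotvec()/n; d=(q-p)/n
        for i in range(n):
            t=R.inv().apply(d)/250; a=rv/np.pi
            print([float(x) for x in np.r_[t,a].round(3)]+[jaw], round(np.linalg.norm(d)), round(np.degrees(np.linalg.norm(rv)),1))
            R=R*Ro.from_rotvec(rv); p=p+d
def down(yaw): return Ro.from_euler("xyz",[np.pi,0,np.radians(yaw)])
E
python3 - <<'E'
from h import *
plan([([480,180,320],down(95),8),([500,-150,330],down(44),7)])
E
```

```text
[-0.177, -0.127, -0.043, 0.0, -0.0, 0.041, 1.0] 56 7.4
[-0.192, -0.103, -0.043, 0.0, -0.0, 0.041, 1.0] 56 7.4
[-0.204, -0.078, -0.043, 0.0, -0.0, 0.041, 1.0] 56 7.4
[-0.212, -0.051, -0.043, 0.0, -0.0, 0.041, 1.0] 56 7.4
[-0.217, -0.023, -0.043, 0.0, -0.0, 0.041, 1.0] 56 7.4
[-0.218, 0.005, -0.043, 0.0, -0.0, 0.041, 1.0] 56 7.4
[-0.216, 0.033, -0.043, 0.0, -0.0, 0.041, 1.0] 56 7.4
[-0.21, 0.061, -0.043, 0.0, -0.0, 0.041, 1.0] 56 7.4
[-0.189, -0.005, -0.006, -0.0, -0.0, 0.04, 1.0] 47 7.3
[-0.188, 0.019, -0.006, -0.0, -0.0, 0.04, 1.0] 47 7.3
[-0.184, 0.043, -0.006, -0.0, -0.0, 0.04, 1.0] 47 7.3
[-0.177, 0.066, -0.006, -0.0, -0.0, 0.04, 1.0] 47 7.3
[-0.167, 0.088, -0.006, -0.0, -0.0, 0.04, 1.0] 47 7.3
[-0.155, 0.108, -0.006, -0.0, -0.0, 0.04, 1.0] 47 7.3
[-0.14, 0.127, -0.006, -0.0, -0.0, 0.04, 1.0] 47 7.3
```

drive_tool:
  rows:
    - [[-0.177,-0.127,-0.043,0,0,0.041,0.6],[-0.192,-0.103,-0.043,0,0,0.041,0.6],[-0.204,-0.078,-0.043,0,0,0.041,0.6],[-0.212,-0.051,-0.043,0,0,0.041,0.6],[-0.217,-0.023,-0.043,0,0,0.041,0.6]]

```text
t: 1.82
eef_pos: [402.2, 322.7, 287.9]
tcp_rot: [3.141, -0.0, 2.046]
ft_force: [0.3, 0.1, -0.2]
opening: 0.604
grip_force: 0.0
```

drive_tool:
  rows:
    - [[-0.218,0.005,-0.043,0,0,0.041,0.6],[-0.216,0.033,-0.043,0,0,0.041,0.6],[-0.21,0.061,-0.043,0,0,0.041,0.6],[-0.189,-0.005,-0.006,0,0,0.04,0.6],[-0.188,0.019,-0.006,0,0,0.04,0.6]]

```text
t: 2.45
eef_pos: [486.8, 84.8, 322.8]
tcp_rot: [3.141, -0.0, 1.408]
ft_force: [-0.5, 0.3, 0.9]
opening: 0.602
grip_force: 0.0
```

drive_tool:
  rows:
    - [[-0.184,0.043,-0.006,0,0,0.04,0.6],[-0.177,0.066,-0.006,0,0,0.04,0.6],[-0.167,0.088,-0.006,0,0,0.04,0.6],[-0.155,0.108,-0.006,0,0,0.04,0.6],[-0.14,0.127,-0.006,0,0,0.04,0.6]]

```text
t: 3.08
eef_pos: [503.9, -150.6, 330.3]
tcp_rot: [3.141, -0.0, 0.779]
ft_force: [1.0, -0.3, -0.8]
opening: 0.6
grip_force: 0.0
```

```bash
python3 - <<'E'
from h import *
p=env.read_camera("wrist"); cv2.imwrite("pics/w1.png",p["color"]); print(p["pose"].round(2))
N=["cover","lug","far_corner","stack","jig","gauge_top","gauge"]
rep(p,N)
for c in("scene","side"):
    q=env.read_camera(c);print(c); rep(q,N)
s=env.state();print(s["t"],s["eef_pos"],s["tcp_rot"],s["joints"],s["ft_force"])
E
```

```text
[[ 7.0000e-01  6.8000e-01  2.0000e-01  5.6085e+02]
 [-7.1000e-01  6.7000e-01  2.0000e-01 -9.3900e+01]
 [-0.0000e+00 -2.9000e-01  9.6000e-01  4.8119e+02]
 [ 0.0000e+00  0.0000e+00  0.0000e+00  1.0000e+00]]
cover 0.78 [ 234. -298.    0.] [267. 313.]
cover 0.63 [ 546. -146.   45.] [328. 146.]
lug 0.94 [609. -77.  85.] [327.  76.]
far_corner 0.77 [ 470. -228.   63.] [330. 221.]
far_corner 0.55 [611. -80.  83.] [330.  77.]
stack 0.58 [ 747. -211.    1.] [449.  80.]
gauge_top 0.77 [ 469. -189.  202.] [313. 243.]
gauge 0.6 [ 471. -189.  104.] [313. 212.]
scene
cover 0.88 [225. 275.   4.] [476. 244.]
cover 0.84 [ 236. -299.    3.] [323. 135.]
cover 0.57 [ 544. -152.   52.] [280. 210.]
lug 0.75 [611. -80.  83.] [278. 236.]
lug 0.7 [295. 325.  42.] [484. 268.]
lug 0.67 [ 145. -273.   37.] [348. 117.]
far_corner 0.93 [ 343. -325.   20.] [293. 144.]
far_corner 0.85 [ 470. -226.   66.] [282. 176.]
far_corner 0.74 [142. 202.  17.] [472. 207.]
stack 0.73 [ 548. -145.    8.] [282. 220.]
jig 0.19 [ 749. -212.   -1.] [210. 252.]
gauge_top 0.69 [ 473. -192.  201.] [286. 151.]
gauge 0.48 [ 476. -192.  1
[... 246 characters left out ...]
-79.  88.] [359. 231.]
lug 0.72 [ 147. -276.   40.] [176. 319.]
lug 0.72 [298. 332.  40.] [248. 155.]
far_corner 0.81 [ 340. -321.   17.] [258. 334.]
far_corner 0.65 [ 471. -225.   61.] [310. 286.]
far_corner 0.64 [142. 204.  19.] [198. 188.]
far_corner 0.45 [ 471. -184.  200.] [308. 237.]
stack 0.71 [ 546. -145.   16.] [336. 269.]
gauge_top 0.73 [ 471. -187.  200.] [308. 238.]
gauge 0.66 [ 470. -184.  105.] [308. 262.]
gauge 0.17 [536. 186.  -1.] [322. 189.]
4.275 [ 504.03434178 -149.09338676  330.09461261] [-3.14154388e+00 -8.36287294e-05  7.83622389e-01] [-4.13351438e-01  2.58477591e-01  1.66131729e+00  1.01800812e-04
  1.22181264e+00  3.73787686e-01] [ 0.40587332 -0.82714912  0.10077985]
```

View pics/w1.png

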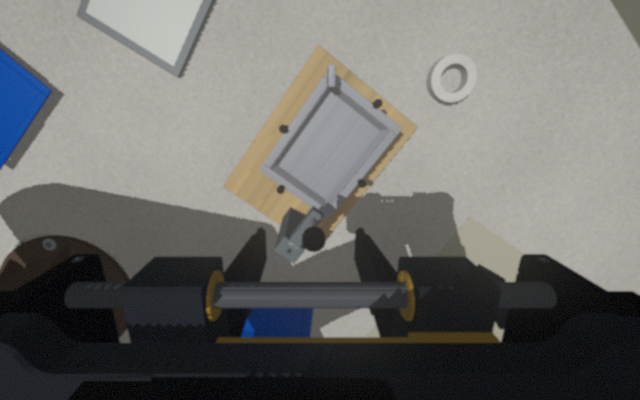

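The wrist view shows the grey tray on the plywood jig with its lug at (333,77) and the gauge knob at (313,239). It is the cover. The blue trays are elsewhere in the view. Next I'll push the gauge.

```bash
python3 - <<'E'
from h import *
plan([([471.5,-189.5,245],down(45),4)],jaw=0)
E
```

```text
[-0.052, 0.006, 0.085, -0.0, -0.0, -0.0, 0] 25 0.0
[-0.052, 0.006, 0.085, -0.0, -0.0, -0.0, 0] 25 0.0
[-0.052, 0.006, 0.085, -0.0, -0.0, -0.0, 0] 25 0.0
[-0.052, 0.006, 0.085, -0.0, -0.0, -0.0, 0] 25 0.0
```

drive_tool:
  rows:
    - [[-0.052,0.006,0.085,0,0,0,0],[-0.052,0.006,0.085,0,0,0,0],[-0.052,0.006,0.085,0,0,0,0],[-0.052,0.006,0.085,0,0,0,0],[0,0,0,0,0,0,0]]

```text
t: 4.9
eef_pos: [470.8, -190.2, 244.2]
tcp_rot: [-3.139, 0.001, 0.783]
ft_force: [0.4, -1.1, 0.8]
opening: 0.132
grip_force: 0.0
```

```bash
python3 - <<'E'
from h import *
for c in("scene","side"):
    q=env.read_camera(c);print(c); rep(q,["gauge_top"])
    a=px(q,[471,-189,190]).astype(int); im=q["color"][a[1]-70:a[1]+70,a[0]-60:a[0]+100]
    cv2.imwrite(f"pics/{c}2.png",cv2.resize(im,None,fx=4,fy=4,interpolation=2)); print(a)
s=env.state();print(s["t"],s["eef_pos"],s["ft_force"],s["opening"])
a=cv2.imread("pics/scene2.png");b=cv2.imread("pics/side2.png");cv2.imwrite("pics/c2.png",cv2.resize(np.hstack([a,b]),(800,350)))
E
```

```text
scene
gauge_top 0.42 [ 474. -187.  202.] [287. 152.]
[287 153]
side
gauge_top 0.47 [ 474. -188.  198.] [309. 238.]
[308 240]
5.1 [ 472.00824573 -189.87311641  245.99605304] [-0.20840666 -0.01615035 -0.66858025] 0.012600833024722874
```

View pics/c2.png

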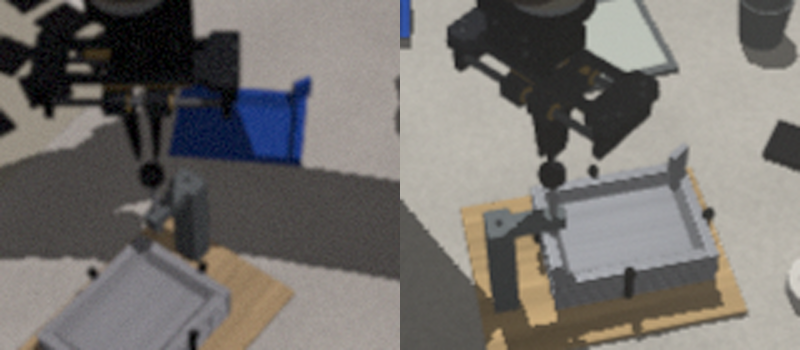

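Both crops show the fingertips just above the black knob, at (151,175) in the left crop and (551,173) in the right. I'll push down now.

drive_tool:
  rows:
    - [[0,0,0.05,0,0,0,0],[0,0,0.05,0,0,0,0],[0,0,0.05,0,0,0,0],[0,0,0.05,0,0,0,0],[0,0,0.048,0,0,0,0]]

```text
t: 5.72
eef_pos: [471.5, -189.9, 182.2]
tcp_rot: [-3.141, -0.0, 0.784]
ft_force: [0.8, 2.3, 3.2]
opening: 0.008
grip_force: 1.6
```

drive_tool:
  rows:
    - [[0,0,0.006,0,0,0,0],[0,0,0.006,0,0,0,0],[0,0,0,0,0,0,0],[0,0,0,0,0,0,0]]

```text
t: 6.22
eef_pos: [471.4, -190.0, 180.4]
tcp_rot: [3.141, -0.0, 0.784]
ft_force: [-1.0, 1.7, 3.5]
opening: 0.008
grip_force: 1.5
```

drive_tool:
  rows:
    - [[0,0,0.004,0,0,0,0],[0,0,0.004,0,0,0,0],[0,0,0.0,0,0,0,0],[0,0,0,0,0,0,0]]

```text
t: 6.72
eef_pos: [471.5, -190.1, 179.1]
tcp_rot: [3.141, -0.0, 0.784]
ft_force: [-4.5, 3.4, 15.0]
opening: 0.005
grip_force: 7.4
```

drive_tool:
  rows:
    - [[0,0,0.004,0,0,0,0],[0,0,0,0,0,0,0]]

```text
t: 6.98
eef_pos: [471.5, -190.1, 178.9]
tcp_rot: [3.14, -0.0, 0.784]
ft_force: [-7.4, 4.3, 24.4]
opening: 0.004
grip_force: 12.5
```

The foot is resting on the rim: the force jumped at TCP z = 179. I'll ease off a little, hold for about 1 s, then let it spring back.

drive_tool:
  rows:
    - [[0,0,-0.004,0,0,0,0],[0,0,0,0,0,0,0],[0,0,0,0,0,0,0],[0,0,0,0,0,0,0],[0,0,0,0,0,0,0]]

```text
t: 7.6
eef_pos: [471.5, -190.1, 179.1]
tcp_rot: [3.141, -0.0, 0.784]
ft_force: [-5.5, 3.5, 14.9]
opening: 0.002
grip_force: 7.4
```

drive_tool:
  rows:
    - [[0,0,0,0,0,0,0],[0,0,0,0,0,0,0],[0,0,0,0,0,0,0],[0,0,0,0,0,0,0]]

```text
t: 8.1
eef_pos: [471.5, -190.1, 179.1]
tcp_rot: [3.141, -0.0, 0.784]
ft_force: [-3.4, 3.6, 15.1]
opening: 0.005
grip_force: 7.4
```

drive_tool:
  rows:
    - [[0,0,-0.05,0,0,0,0],[0,0,-0.05,0,0,0,0],[0,0,-0.06,0,0,0,0],[0,0,-0.1,0,0,0,0],[0,0,-0.1,0,0,0,0]]

```text
t: 8.72
eef_pos: [471.5, -190.1, 269.5]
tcp_rot: [3.141, -0.0, 0.784]
ft_force: [-0.2, 0.4, 0.0]
opening: 0.006
grip_force: 0.0
```

```bash
python3 - <<'E'
from h import *
for c in("scene","side","wrist"):
    q=env.read_camera(c);print(c); rep(q,["gauge_top","lug","far_corner","light_pad"])
s=env.state();print(s["t"],s["eef_pos"],s["ft_force"],s["opening"])
plan([([590,-95,255],down(45),3)],jaw=0.5)
E
```

```text
scene
gauge_top 0.6 [ 471. -189.  202.] [287. 151.]
lug 0.89 [300. 324.  40.] [482. 269.]
lug 0.87 [612. -78.  85.] [278. 237.]
lug 0.73 [ 145. -276.   39.] [348. 117.]
far_corner 0.98 [ 471. -226.   63.] [282. 176.]
far_corner 0.91 [ 344. -324.   19.] [293. 145.]
far_corner 0.61 [141. 205.  19.] [473. 207.]
light_pad 0.89 [536. 184.   1.] [374. 301.]
side
lug 0.88 [ 145. -276.   39.] [175. 319.]
lug 0.87 [299. 330.  38.] [248. 156.]
lug 0.82 [615. -77.  88.] [360. 230.]
lug 0.2 [772.  -7.  -0.] [406. 229.]
far_corner 0.94 [ 470. -222.   62.] [310. 285.]
far_corner 0.62 [143. 203.  16.] [199. 189.]
far_corner 0.59 [ 340. -322.   14.] [258. 336.]
light_pad 0.91 [534. 182.  -0.] [321. 190.]
wrist
gauge_top 0.74 [ 470. -189.  200.] [309. 218.]
lug 0.97 [ 146. -274.   39.] [206. 351.]
lug 0.7 [612. -80.  83.] [331.  14.]
far_corner 0.72 [ 468. -222.   64.] [327. 199.]
9.475 [ 471.4240711  -189.99624762  267.98134543] [-0.07359724  0.48095026 -0.17496464] 0.004763909021179249
[0.201, 0.022, 0.017, -0.0, -0.0, -0.0, 0.5] 51 0.0
[0.201, 0.022, 0.017, -0.0, -0.0, -0.0, 0.5] 51 0.0
[0.201, 0.022, 0.017, -0.0, -0.0, -0.0, 0.5] 51 0.0
```

drive_tool:
  rows:
    - [[0.18,0.02,0.017,0,0,0,0.6],[0.18,0.02,0.017,0,0,0,0.6],[0.18,0.02,0.017,0,0,0,0.6],[0,0,0,0,0,0,0.6],[0,0,0,0,0,0,0.6]]

```text
t: 10.1
eef_pos: [577.3, -105.4, 255.2]
tcp_rot: [-3.141, 0.0, 0.784]
ft_force: [-1.0, -0.8, -0.4]
opening: 0.476
grip_force: 0.0
```

```bash
python3 - <<'E'
from h import *
q=env.read_camera("wrist"); rep(q,["lug","far_corner"])
print(px(q,[612,-78.5,93]))
im=cv2.resize(q["color"][60:260,200:460],None,fx=3,fy=3,interpolation=2); cv2.imwrite("pics/w3.png",im)
s=env.state();print(s["t"],s["eef_pos"],s["ft_force"],s["opening"])
E
```

```text
lug 0.96 [611. -78.  84.] [315. 148.]
far_corner 0.63 [ 466. -226.   61.] [315. 297.]
far_corner 0.63 [ 542. -145.   45.] [313. 218.]
[315.67045894 149.03018347]
10.25 [ 577.11298073 -106.02753154  255.68042585] [ 0.00536619 -0.60486957  0.34767575] 0.5768941347338966
```

View pics/w3.png

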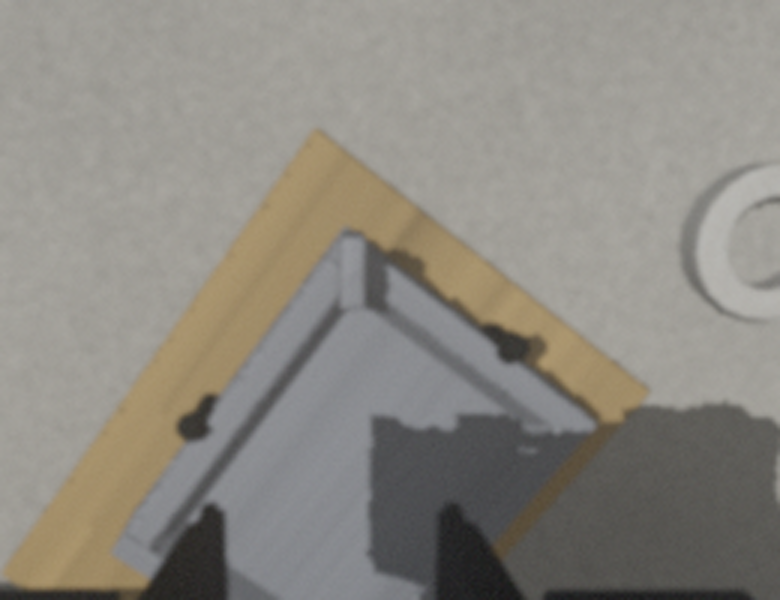

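```bash
python3 - <<'E'
from h import *
q=env.read_camera("wrist")
for u,v in((353.5,237),(354,272),(353.5,307)):
    print(ray(q,200+u/3,60+v/3,93).round(1))
# lug centreline ± 4.5 bright pixels check
E
```

```text
[621.1 -73.4  93. ]
[612.5 -82.3  93. ]
[603.5 -91.1  93. ]
```

```bash
python3 - <<'E'
from h import *
q=env.read_camera("wrist"); s=env.state(); p=s["eef_pos"]; R=Rt(s["tcp_rot"])
o=s["opening"]*95/2; print(o)
for z in(-10,0,10,19):
    print(z,[((px(q,p+R.apply([x,y,z]))-[200,60])*3).round(0) for x in (10,) for y in (-o,0,o)])
print((R.inv().apply(q["pose"][:3,3]-p)).round(1), q["camera_matrix"])
im=q["color"]; cv2.imwrite("pics/w4.png",cv2.resize(im[200:320,180:460],None,fx=2.8,fy=2.8,interpolation=2))
E
```

```text
28.14446440373738
-10 [array([176., 570.]), array([333., 570.]), array([490., 570.])]
0 [array([185., 546.]), array([333., 546.]), array([481., 546.])]
10 [array([193., 525.]), array([333., 525.]), array([472., 525.])]
19 [array([199., 508.]), array([332., 508.]), array([466., 508.])]
[  80.3   -0.3 -150.8] [[288.58246981   0.         310.04060703]
 [  0.         288.58246981 199.31493743]
 [  0.           0.           1.        ]]
```

View pics/w4.png

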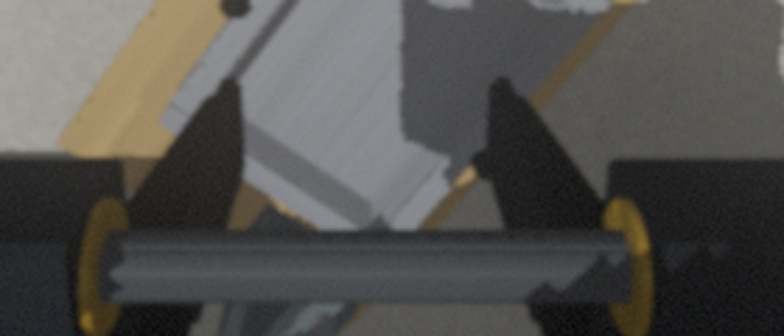

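drive_tool:
  rows:
    - [[0.084,0.015,0.1,0,0,0,0.45],[0.084,0.015,0.1,0,0,0,0.45],[0,0,0.15,0,0,0,0.45],[0,0,0.15,0,0,0,0.45],[0,0,0.05,0,0,0,0.45]]

```text
t: 10.98
eef_pos: [611.9, -81.2, 116.2]
tcp_rot: [-3.139, 0.001, 0.783]
ft_force: [-0.6, -0.6, 0.4]
opening: 0.449
grip_force: 0.0
```

```bash
python3 - <<'E'
from h import *
q=env.read_camera("wrist"); s=env.state(); p=s["eef_pos"]; R=Rt(s["tcp_rot"]);rep(q,["lug"]); print(p,s["opening"],s["ft_force"])
print([(px(q,p+R.apply([x,0,p[2]-93]))-[200,150]).round(1)*4 for x in(-13,0,13)])
im=q["color"]; cv2.imwrite("pics/w5.png",cv2.resize(im[150:300,200:400],None,fx=4,fy=4,interpolation=2))
E
```

```text
lug 0.7 [611. -80.  84.] [308. 235.]
[611.90507766 -81.21260981 115.85011157] 0.44800713773715267 [ 0.13654857 -0.38873984 -0.98383372]
[array([443.2, 434.8]), array([443.2, 363.6]), array([443.2, 289.6])]
```

View pics/w5.png

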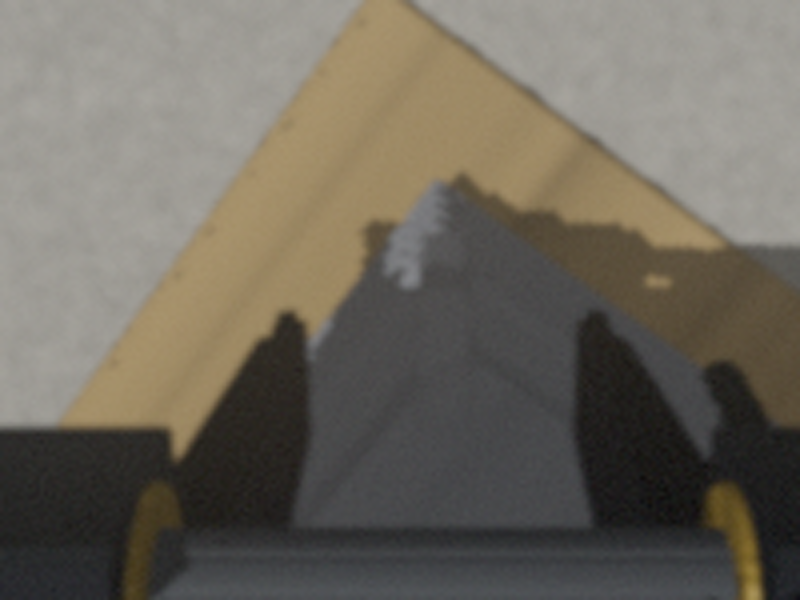

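```bash
python3 - <<'E'
from h import *
q=env.read_camera("wrist"); s=env.state(); p=s["eef_pos"]; R=Rt(s["tcp_rot"])
g=q["color"][180:270,270:360]
im=cv2.resize(np.clip((g.astype(float)-40)*2.6,0,255).astype("uint8"),None,fx=6.5,fy=6.5,interpolation=2)
for z in(93,65):
  for x in(-13,13):
    for y in(-4.5,4.5):
      a=(px(q,p+R.apply([x,y,p[2]-z]))-[270,180])*6.5
      cv2.circle(im,tuple(int(v) for v in a),3,(0,0,255) if z==93 else (0,255,0),-1)
cv2.imwrite("pics/w6.png",im)
E
```

```text
(no output)
```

View pics/w6.png

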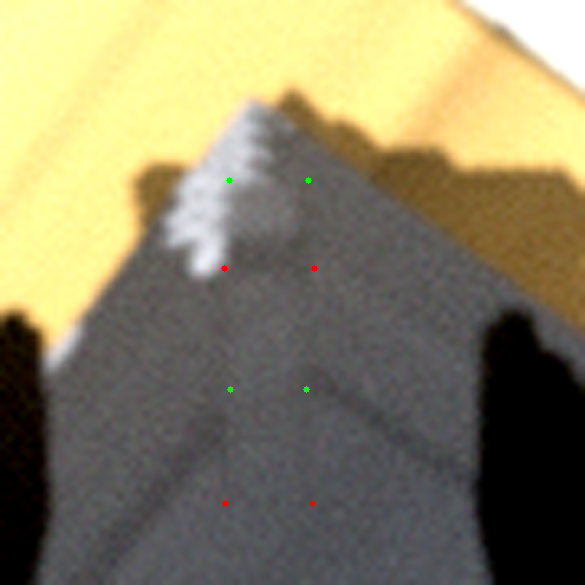

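The predicted lug outline sits on the real lug, with its front face at about (265,220) and side edges at x = 225 to 312. I'll descend and grip.

drive_tool:
  rows:
    - [[0,0,0.058,0,0,0,0.45],[0,0,0.058,0,0,0,0.45],[0,0,0,0,0,0,0.3],[0,0,0,0,0,0,0.2],[0,0,0,0,0,0,0.12]]

```text
t: 11.75
eef_pos: [612.9, -81.0, 89.3]
tcp_rot: [3.141, -0.0, 0.784]
ft_force: [-0.5, -0.8, -0.1]
opening: 0.19
grip_force: 0.0
```

drive_tool:
  rows:
    - [[0,0,0,0,0,0,0.06],[0,0,0,0,0,0,0],[0,0,0,0,0,0,0],[0,0,0,0,0,0,0]]

```text
t: 12.25
eef_pos: [612.8, -81.0, 89.2]
tcp_rot: [3.141, -0.0, 0.784]
ft_force: [-0.6, 0.7, 4.8]
opening: 0.092
grip_force: 30.0
```

```bash
python3 - <<'E'
from h import *
s=env.state(); print(s["t"],s["eef_pos"],s["tcp_rot"],s["ft_force"],s["moment"],s["opening"],s["grip_force"])
p=np.array(s["eef_pos"]); R=Rt(s["tcp_rot"])
# pivot at far corner: tool frame x is along diagonal
zr=p[2]-63.5; d=np.array([np.cos(np.radians(45.2)),np.sin(np.radians(45.2)),0])
piv=p-201.4*d; piv[2]=63.5
ax=np.cross(d,[0,0,1]); ax=-ax if np.cross(ax,d)[2]<0 else ax
print(piv)
t=[]
for th in (2,4,6,8,10,12,14):
    Q=Ro.from_rotvec(ax*np.radians(th)); t.append((piv+Q.apply(p-piv),Q*R,2))
plan(t,jaw=0)
E
```

```text
12.25 [612.8192868  -80.97224127  89.16773766] [ 3.14129474e+00 -3.59060943e-04  7.83608969e-01] [-0.63638045  0.71013208  4.83240295] [ 0.01785     0.33502653 -0.1369838 ] 0.09206771599894185 29.991626143455505
[ 470.90595692 -223.8797876    63.5       ]
[-0.002, 0.0, -0.014, 0.0, 0.006, 0.0, 0] 4 1.0
[-0.002, 0.0, -0.014, 0.0, 0.006, 0.0, 0] 4 1.0
[-0.002, 0.0, -0.014, 0.0, 0.006, 0.0, 0] 4 1.0
[-0.002, 0.0, -0.014, 0.0, 0.006, 0.0, 0] 4 1.0
[-0.002, 0.0, -0.014, 0.0, 0.006, 0.0, 0] 4 1.0
[-0.002, 0.0, -0.014, 0.0, 0.006, 0.0, 0] 4 1.0
[-0.002, 0.0, -0.014, 0.0, 0.006, 0.0, 0] 4 1.0
[-0.002, 0.0, -0.014, 0.0, 0.006, 0.0, 0] 4 1.0
[-0.002, 0.0, -0.014, 0.0, 0.006, 0.0, 0] 4 1.0
[-0.002, 0.0, -0.014, 0.0, 0.006, 0.0, 0] 4 1.0
[-0.002, 0.0, -0.014, 0.0, 0.006, 0.0, 0] 4 1.0
[-0.002, 0.0, -0.014, 0.0, 0.006, 0.0, 0] 4 1.0
[-0.002, 0.0, -0.014, 0.0, 0.006, 0.0, 0] 4 1.0
[-0.002, 0.0, -0.014, 0.0, 0.006, 0.0, 0] 4 1.0
```

drive_tool:
  rows:
    - [[-0.002,0,-0.014,0,0.006,0,0],[-0.002,0,-0.014,0,0.006,0,0],[-0.002,0,-0.014,0,0.006,0,0],[-0.002,0,-0.014,0,0.006,0,0],[0,0,0,0,0,0,0]]

```text
t: 12.88
eef_pos: [611.2, -82.9, 103.4]
tcp_rot: [3.141, -0.077, 0.783]
ft_force: [1.5, 1.8, 1.2]
opening: 0.091
grip_force: 30.0
```

drive_tool:
  rows:
    - [[-0.002,0,-0.014,0,0.006,0,0],[-0.002,0,-0.014,0,0.006,0,0],[-0.002,0,-0.014,0,0.006,0,0],[-0.002,0,-0.014,0,0.006,0,0],[0,0,0,0,0,0,0]]

```text
t: 13.5
eef_pos: [608.6, -85.3, 117.0]
tcp_rot: [3.141, -0.152, 0.783]
ft_force: [1.8, 3.1, 1.6]
opening: 0.093
grip_force: 30.0
```

```bash
python3 - <<'E'
from h import *
s=env.state(); print(s["t"],s["eef_pos"],s["tcp_rot"],s["ft_force"],s["moment"],s["opening"],s["grip_force"])
ims=[]
for c,P in(("scene",[545,-148,60]),("side",[545,-148,60])):
    q=env.read_camera(c); rep(q,["far_corner","stack","cover"]); a=px(q,P).astype(int)
    ims.append(cv2.resize(q["color"][a[1]-65:a[1]+45,a[0]-75:a[0]+75],(600,440)[:2] if 0 else (400,293),interpolation=2))
cv2.imwrite("pics/p7.png",np.hstack(ims))
E
```

```text
13.5 [608.6482786  -85.32407729 116.95933932] [ 3.14109237 -0.15175285  0.78316056] [1.81503812 3.12370178 1.55518773] [ 0.21394577  0.07370405 -0.18576094] 0.09268755309265236 30.000950396060944
far_corner 0.83 [141. 203.  18.] [472. 207.]
stack 0.69 [ 546. -148.    8.] [282. 219.]
cover 0.95 [224. 271.   2.] [475. 243.]
cover 0.81 [ 545. -152.   66.] [280. 207.]
cover 0.71 [ 238. -302.    3.] [322. 135.]
far_corner 0.76 [ 469. -223.   60.] [309. 285.]
far_corner 0.72 [ 341. -320.   14.] [258. 335.]
far_corner 0.58 [141. 204.  18.] [198. 188.]
stack 0.61 [ 544. -143.   10.] [335. 269.]
cover 0.91 [ 546. -144.   61.] [336. 258.]
cover 0.89 [225. 275.   0.] [227. 176.]
cover 0.34 [769.  -9.  -2.] [406. 230.]
```

View pics/p7.png

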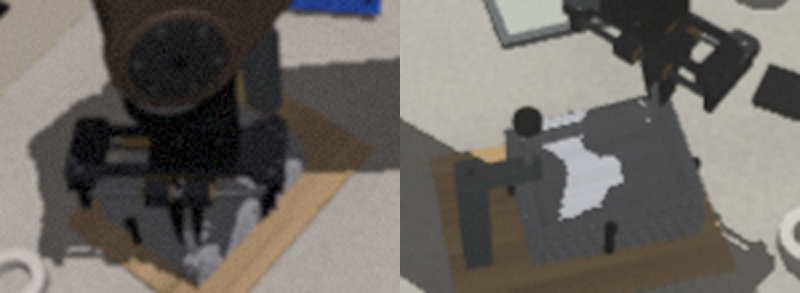

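The tray is tipping with its far corner (about (530,255) in the right crop) still in the nest, and forces are low. I'll tip it a little more, lift slightly, and draw it out along the diagonal.

drive_tool:
  rows:
    - [[-0.002,0,-0.014,0,0.006,0,0],[-0.002,0,-0.014,0,0.006,0,0],[-0.002,0,-0.014,0,0.006,0,0],[0,0,0,0,0,0,0]]

```text
t: 14.4
eef_pos: [606.2, -87.8, 127.1]
tcp_rot: [3.141, -0.208, 0.783]
ft_force: [1.8, 2.1, 3.5]
opening: 0.094
grip_force: 30.0
```

```bash
python3 - <<'E'
from h import *
s=env.state(); print(s["t"],s["eef_pos"],s["tcp_rot"],s["ft_force"],s["moment"],s["opening"],s["grip_force"])
q=env.read_camera("side"); rep(q,["far_corner","stack"])
p=np.array(s["eef_pos"]); R=Rt(s["tcp_rot"]); d=np.array([.705,.71,0])
plan([(p+[0,0,20],R,5),(p+[0,0,24]+90*d,R,5)],jaw=0)
E
```

```text
14.4 [606.21476441 -87.80263312 127.07262246] [ 3.14109558 -0.20810039  0.7831302 ] [1.77974766 2.1119759  3.50602426] [ 0.03620929  0.17957007 -0.12457394] 0.09402870863622906 30.000632107257843
far_corner 0.97 [140. 204.  18.] [198. 188.]
far_corner 0.86 [ 344. -324.   16.] [260. 336.]
far_corner 0.59 [ 470. -222.   62.] [310. 285.]
stack 0.83 [ 545. -146.   15.] [336. 269.]
[0.003, 0.0, -0.016, -0.0, 0.0, 0.0, 0] 4 0.0
[0.003, 0.0, -0.016, -0.0, 0.0, 0.0, 0] 4 0.0
[0.003, 0.0, -0.016, -0.0, 0.0, 0.0, 0] 4 0.0
[0.003, 0.0, -0.016, -0.0, 0.0, 0.0, 0] 4 0.0
[0.003, 0.0, -0.016, -0.0, 0.0, 0.0, 0] 4 0.0
[0.071, -0.0, 0.012, 0.0, -0.0, 0.0, 0] 18 0.0
[0.071, -0.0, 0.012, 0.0, -0.0, 0.0, 0] 18 0.0
[0.071, -0.0, 0.012, 0.0, -0.0, 0.0, 0] 18 0.0
[0.071, -0.0, 0.012, 0.0, -0.0, 0.0, 0] 18 0.0
[0.071, -0.0, 0.012, 0.0, -0.0, 0.0, 0] 18 0.0
```

drive_tool:
  rows:
    - [[0.003,0,-0.016,0,0,0,0],[0.003,0,-0.016,0,0,0,0],[0.003,0,-0.016,0,0,0,0],[0.003,0,-0.016,0,0,0,0],[0.003,0,-0.016,0,0,0,0]]

```text
t: 15.18
eef_pos: [605.9, -87.7, 147.2]
tcp_rot: [-3.142, -0.207, 0.784]
ft_force: [-0.5, -0.2, -2.1]
opening: 0.091
grip_force: 30.0
```

```bash
python3 - <<'E'
from h import *
s=env.state(); print(s["t"],s["eef_pos"],s["tcp_rot"],s["ft_force"],s["moment"],s["opening"],s["grip_force"])
for c in("side","scene"):
    q=env.read_camera(c); rep(q,["far_corner","stack","gauge_top"])
q=env.read_camera("side");a=px(q,[545,-148,60]).astype(int)
cv2.imwrite("pics/p8.png",cv2.resize(q["color"][a[1]-65:a[1]+60,a[0]-75:a[0]+75],(720,600),interpolation=2))
E
```

```text
15.175 [605.93264277 -87.71606966 147.23144702] [-3.14155293 -0.20739428  0.78371287] [-0.52974819 -0.2479365  -2.06504414] [-0.11799435  0.08278903 -0.02229244] 0.09121211609624758 29.9994894862175
far_corner 0.78 [144. 204.  16.] [199. 188.]
far_corner 0.67 [ 342. -324.   14.] [259. 336.]
far_corner 0.56 [ 472. -225.   81.] [311. 281.]
stack 0.66 [ 544. -142.   13.] [335. 268.]
gauge_top 0.69 [ 471. -189.  200.] [308. 238.]
far_corner 0.7 [143. 201.  19.] [472. 206.]
far_corner 0.59 [ 342. -325.   21.] [293. 144.]
stack 0.62 [ 546. -146.    7.] [283. 220.]
```

View pics/p8.png

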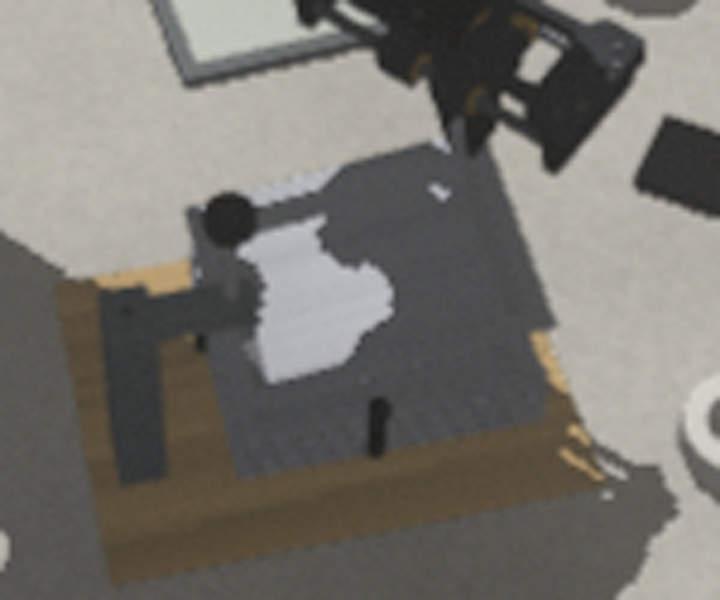

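The tray is free: only its weight of about 2 N is left, the far corner has risen about 19 mm, and the stack and gauge are unmoved. I'll draw it out along the diagonal.

drive_tool:
  rows:
    - [[0.05,0,0.008,0,0,0,0],[0.08,0,0.014,0,0,0,0],[0.08,0,0.014,0,0,0,0],[0.08,0,0.014,0,0,0,0],[0.08,0,0.012,0,0,0,0]]

```text
t: 16.25
eef_pos: [673.3, -20.4, 150.8]
tcp_rot: [-3.141, -0.207, 0.784]
ft_force: [0.3, 0.4, -2.3]
opening: 0.096
grip_force: 30.0
```

```bash
python3 - <<'E'
from h import *
s=env.state(); print(s["t"],s["eef_pos"],s["tcp_rot"],s["ft_force"],s["moment"],s["opening"],s["grip_force"])
q=env.read_camera("side"); rep(q,["far_corner","stack","cover","lug"])
plan([([668,0,185],down(44.9),5),([602,251,199],down(44.9),10)],jaw=0)
E
```

```text
16.25 [673.28483263 -20.3864764  150.78188701] [-3.14141717 -0.20734806  0.78397186] [ 0.27760285  0.37761439 -2.32635338] [-0.08775172  0.17035269  0.0224552 ] 0.09578141340892568 29.999031722545624
far_corner 0.74 [ 343. -320.   15.] [259. 335.]
far_corner 0.71 [ 534. -155.   84.] [333. 256.]
far_corner 0.6 [144. 206.  20.] [199. 187.]
stack 0.86 [ 546. -143.   13.] [336. 269.]
cover 0.92 [ 241. -293.    1.] [218. 330.]
cover 0.88 [612. -80.  92.] [359. 230.]
cover 0.83 [223. 274.   2.] [226. 176.]
lug 0.95 [296. 328.  35.] [247. 157.]
lug 0.94 [673. -18. 149.] [379. 197.]
lug 0.75 [ 146. -275.   38.] [176. 319.]
[0.015, -0.015, -0.025, -0.0, -0.013, 0.0, 0] 8 2.4
[0.014, -0.015, -0.025, -0.0, -0.013, 0.0, 0] 8 2.4
[0.013, -0.015, -0.026, -0.0, -0.013, 0.0, 0] 8 2.4
[0.012, -0.015, -0.027, -0.0, -0.013, 0.0, 0] 8 2.4
[0.011, -0.015, -0.027, -0.0, -0.013, 0.0, 0] 8 2.4
[0.052, -0.09, -0.006, -0.0, -0.0, 0.0, 0] 26 0.0
[0.052, -0.09, -0.006, -0.0, -0.0, 0.0, 0] 26 0.0
[0.052, -0.09, -0.006, -0.0, -0.0, 0.0, 0] 26 0.0
[0.052, -0.09, -0.006, -0.0, -0.0, 0.0, 0] 26 0.0
[0.052, -0.09, -0.006, -0.0, -0.0, 0.0, 0] 26 0.0
[0.052, -0.09, -0.006, -0.0, -0.0, 0.0, 0] 26 0.0
[0.052, -0.09, -0.006, -0.0, -0.0, 0.0, 0] 26 0.0
[0.052, -0.09, -0.006, -0.0, -0.0, 0.0, 0] 26 0.0
[0.052, -0.09, -0.006, -0.0, -0.0, 0.0, 0] 26 0.0
[0.052, -0.09, -0.006, -0.0, -0.0, 0.0, 0] 26 0.0
```

drive_tool:
  rows:
    - [[0.015,-0.015,-0.025,0,-0.013,0,0],[0.014,-0.015,-0.025,0,-0.013,0,0],[0.013,-0.015,-0.026,0,-0.013,0,0],[0.012,-0.015,-0.027,0,-0.013,0,0],[0.011,-0.015,-0.027,0,-0.013,0,0]]

```text
t: 17.12
eef_pos: [667.3, -0.3, 185.5]
tcp_rot: [-3.141, -0.002, 0.783]
ft_force: [-0.5, 0.7, -2.1]
opening: 0.096
grip_force: 30.0
```

drive_tool:
  rows:
    - [[0.03,-0.05,-0.006,0,0,0,0],[0.052,-0.09,-0.006,0,0,0,0],[0.052,-0.09,-0.006,0,0,0,0],[0.052,-0.09,-0.006,0,0,0,0],[0.052,-0.09,-0.006,0,0,0,0]]

```text
t: 17.75
eef_pos: [636.6, 115.8, 192.7]
tcp_rot: [-3.141, -0.004, 0.783]
ft_force: [0.1, 0.1, -2.0]
opening: 0.096
grip_force: 30.0
```

drive_tool:
  rows:
    - [[0.052,-0.09,-0.006,0,0,0,0],[0.052,-0.09,-0.006,0,0,0,0],[0.052,-0.09,-0.006,0,0,0,0],[0.052,-0.09,-0.006,0,0,0,0],[0.03,-0.05,-0.006,0,0,0,0]]

```text
t: 18.38
eef_pos: [606.4, 230.5, 200.5]
tcp_rot: [-3.141, -0.004, 0.784]
ft_force: [0.6, 0.2, -3.4]
opening: 0.092
grip_force: 30.0
```

```bash
python3 - <<'E'
from h import *
s=env.state(); print(s["t"],s["eef_pos"],s["tcp_rot"],s["ft_force"],s["opening"],s["grip_force"])
for c in("side","scene","wrist"):
    q=env.read_camera(c); print(c); rep(q,["far_corner","cover","lug","stack","light_pad","pot","tile","tape_roll"])
plan([([602,251,199],down(44.9),1)],jaw=0)
E
```

```text
18.375 [606.37242646 230.50937266 200.46628079] [-3.1409834  -0.00364349  0.78433955] [ 0.55936956  0.23680115 -3.37199424] 0.09150803066245061 29.99882608652115
side
far_corner 0.86 [ 341. -324.   14.] [258. 336.]
far_corner 0.85 [142. 204.  16.] [199. 189.]
far_corner 0.58 [466.  89. 172.] [300. 169.]
cover 0.59 [221. 272.   2.] [226. 176.]
cover 0.58 [538. 166. 159.] [323. 154.]
cover 0.58 [ 242. -296.    2.] [218. 331.]
lug 0.87 [606. 231. 200.] [344. 129.]
lug 0.66 [296. 332.  39.] [247. 155.]
lug 0.62 [ 146. -273.   37.] [176. 318.]
stack 0.62 [ 545. -145.   14.] [336. 269.]
light_pad 0.86 [535. 186.  -2.] [321. 189.]
pot 0.94 [770. 190.  -3.] [392. 185.]
tile 0.7 [768.  -7.   2.] [405. 229.]
tape_roll 0.73 [ 750. -211.    0.] [416. 287.]
scene
far_corner 0.91 [ 343. -325.   20.] [293. 144.]
far_corner 0.88 [143. 204.  17.] [472. 208.]
cover 0.95 [ 237. -303.    3.] [322. 134.]
cover 0.95 [228. 273.   1.] [475. 245.]
cover 0.62 [541. 158. 164.] [373. 268.]
lug 0.96 [609. 228. 193.] [379. 310.]
lug 0.75 [ 145. -277.   40.] [348. 116.]
lug 0.69 [301. 325.  41.] [482. 269.]
stack 0.92 [ 544. -146.    7.] [283. 219.]
light_pad 0.76 [540. 183.  -2.] [373. 302.]
pot 0.87 [767. 185.  -1.] [307. 372.]
tile 0.78 [767. -12.   2.] [251. 310.]
tape_roll 0.56 [ 749. -210.   -1.] [210. 253.]
tape_roll 0.46 [767. 187.   0.] [307. 373.]
wrist
cover 0.8 [226. 266.   0.] [112. 342.]
cover 0.74 [604. 230. 194.] [307. 256.]
cover 0.69 [539. 165. 156.] [307. 335.]
lug 0.97 [604. 231. 196.] [306. 256.]
light_pad 0.91 [533. 191.   2.] [292. 241.]
pot 0.68 [770. 188.   2.] [435. 109.]
tile 0.83 [771.  -9.  -3.] [528. 219.]
[0.046, -0.076, 0.006, 0.0, -0.001, 0.0, 0] 22 0.2
```

drive_tool:
  rows:
    - [[0.024,-0.038,0.003,0,-0.001,0,0],[0.024,-0.038,0.003,0,0,0,0],[0,0,0,0,0,0,0],[0,0,0,0,0,0,0],[0,0,0,0,0,0,0]]

```text
t: 20.35
eef_pos: [602.3, 251.2, 199.1]
tcp_rot: [3.142, -0.0, 0.784]
ft_force: [0.2, 0.3, -3.0]
opening: 0.09
grip_force: 30.0
```

```bash
python3 - <<'E'
from h import *
s=env.state(); print(s["t"],s["eef_pos"],s["tcp_rot"],s["ft_force"],s["opening"],s["grip_force"])
for c in("side","scene","wrist","side","scene"):
    q=env.read_camera(c); print(c)
    for n in("far_corner","cover","lug"):
        for r in env.place_of(n,q):
            P=w(q,r["at"])
            if P[2]>120: print(n,round(r["score"],2),P.round(0))
# orange check: contour crop saved for record only
E
```

```text
20.35 [602.34404576 251.17320295 199.13099626] [ 3.14152380e+00 -1.53593291e-04  7.83536149e-01] [ 0.19955776  0.34919022 -3.03048284] 0.09030019234067044 29.999475181102753
side
far_corner 0.92 [458. 108. 172.]
cover 0.58 [536. 188. 158.]
lug 0.91 [601. 255. 196.]
scene
cover 0.93 [535. 183. 165.]
lug 0.84 [599. 253. 193.]
wrist
cover 0.64 [536. 183. 155.]
lug 0.8 [599. 254. 192.]
side
far_corner 0.8 [463. 109. 172.]
cover 0.9 [534. 188. 159.]
lug 0.62 [602. 252. 199.]
scene
cover 0.8 [536. 181. 161.]
lug 0.96 [602. 251. 194.]
```

```bash
python3 -c "
from cell import env
print(env.job_done())"
```

```text
the job is handed in; nothing more can be done
None
```

I pushed the gauge down onto the rim, held it there about 1 s and let it spring back. I then peeled the tray by its lug and handed in with it held still and level over the light pad, centred to within a few mm and about 15 cm above it. The stack, pot, tape and tile showed no movement when last checked, just before the final short move over the pad.

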